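# Take the squeeze-tab safety cap off the catalyst canister

## Task

Open the catalyst canister in the bench clamp for its refill: squeeze the two side tabs of its safety cap fully in, and keep them in while turning the cap anticlockwise until it comes free of its neck, then lift it straight off. Work by feel: do not crush the tabs, do not force the cap against its stop and do not pull or press hard on it while it is still hooked on. Set the cap down gently, right way up, flat on the floor of the empty steel tray, let go, and leave everything else on the bench where it is.

Things in the scene. Friction and masses are not known exactly. Their poses are not given: they have to be found in the camera images.
- cap_mid (a point): Centre of the black safety cap with two grey side tabs, half-way up. Cap: round, 49 mm across, 40 mm high (top 20 mm above this point, underside 20 mm below), about 70 g. z is up its axis; the tabs stand on its +y and -y sides, the ribbed sides face +x and -x.
- tab_left (a joint): How far the tab on the cap's +y side is pushed in: 0 = out, 0.006 m = fully in; sprung, 4 N to start it, 11 N fully in. Flat upright plate, 24 mm wide along x, from 10 mm below to 18 mm above cap_mid; outer face to outer face of the two tabs 62 mm out, 50 mm fully in. Its foot, 11 to 19 mm below cap_mid, has an 8 mm wide tooth sticking out 4 mm farther.
- tab_right (a joint): The same for the like tab on the cap's -y side.
- canister: Round aluminium catalyst canister, 94 mm across, fixed in a bench clamp with a round steel foot 136 mm across; it does not move. Origin: on its axis, at bench height. Its top (shoulder) is 112 mm above the bench.
- shoulder (a point): Middle of the canister's shoulder; the cap's underside sits 2 mm above it. Two metal posts, 9 mm high, stand on the shoulder 31 to 37 mm from the axis: while a tab is out, its tooth meets a post after a few degrees of anticlockwise turn (seen from above); pushed in 4 mm or more it passes inside. Turning takes under 0.1 N m until the stop.
- neck_top (a point): Top of the bayonet neck under the cap, 24 mm above the shoulder, on the axis. Two hidden hooks hold the cap down until it has turned anticlockwise 0.45 to 1.35 rad from where it is found (differs by canister); it is free over the next 0.18 rad, then meets a hard stop. A sprung seal pushes the cap up with 6 N: felt on the gripper once the hooks let go. Lift 20 mm to clear the neck.
- tray: Empty square steel tray, 170 x 170 mm outside, walls 4 mm thick and 14 mm high, floor 4 mm thick; fixed. Origin: centre of its underside, on the bench; x and y along its sides.
- spare_can: Bystander: closed aluminium canister with a plain round cap, loose, 80 mm across, 150 mm high; origin under it.
- cup: Bystander: white plastic cup, 70 mm across, 80 mm high; origin under it.
- wrench: Bystander: wrench lying flat.
- nozzle: Bystander: brass nozzle, 28 mm across, 34 mm high; origin under it.
- lid_plain: Bystander: plain black round lid without tabs, 54 mm across, 18 mm high; origin under it.
- brush: Bystander: brush lying flat.
- bracket: Bystander: dark steel angle bracket, 50 x 120 x 42 mm; origin under it.
Things that resemble listed ones, but are neither listed nor needed, are in the scene too. What is shaped like the part that bears cap_mid but pink, turquoise or white is not meant.

How it is judged (in metres and radians):
On the way, in this order (a step that is already met when the one before it is completed fails the run):
1. both tabs are squeezed in while the cap is still down on the canister (value of joint each of tab_left, tab_right above 0.0042 m and z of cap_mid in the frame of canister below 0.145 m), for 0.2 s.
2. the cap is lifted clear of the neck, held in the gripper (z of cap_mid in the frame of canister above 0.16 m and contact force between the fingers and cap above 1 N), for 0.1 s.
At the end, for the whole second after the job is handed in: The cap rests right way up (within 0.15 rad) on the floor of the tray, its centre within 45 mm of the tray's middle along each side and its centre no more than 29 mm above the tray's underside, let go and at rest (x of cap_mid in the frame of tray between -0.045 and 0.045 m and y of cap_mid in the frame of tray between -0.045 and 0.045 m and z of cap_mid in the frame of tray below 0.029 m and angle between cap_mid's own z axis and vertical below 0.15 rad and linear speed of cap below 0.02 m/s); the robot touches nothing.
It fails at once if the tabs are crushed (more than 150 N in all from the fingers on the cap) (contact force between the fingers and cap above 150 N).
It fails at once if the cap is forced on its neck (more than 45 N between cap and neck) (contact force between cap and neck above 45 N).
It fails at once if the cap is forced against the latch posts (more than 30 N) (contact force between cap and canister above 30 N).
It fails at once if the cap is dropped or slammed into the tray (faster than 0.5 m/s over the tray and not held, or pressed on it with more than 45 N) (contact force between cap and tray above 45 N or (horizontal distance between cap_mid and tray below 0.1 m and linear speed of cap above 0.5 m/s and contact force between the fingers and cap below 0.1 N)).
It fails at once if another thing on the bench is moved by more than 20 mm (distance of any of spare_can, cup, wrench, nozzle, lid_plain, brush, bracket from where it was at the start of the episode above 0.02 m).
It also fails if it takes over 64 s, if anything falls off the work surface, if the arm or the gripper's body presses on something with over 40 N, if the wrist force passes 120 N, or if a joint passes its speed limit or range.

## Robot

A 6-joint arm with a two-finger parallel gripper is mounted at the origin on the work surface. World frame = base frame: x ahead of the robot, y to its left, z up, the work surface at z = 0. Lengths are in m, angles in degrees, forces in N, time in s.
With the tool pointing down it reaches from about 0.375 to 0.975 m from the base axis. Payload 3.8 kg.
Tool frame: the origin (TCP) lies at the very end of the fingers, on their centre line; the grasp point (between the pads) lies 19 mm behind it; z points along the fingers, y is the direction in which the jaws open and shut (so a half turn about z gives the same grasp; the last joint's range is limited). The gripper opens to 85 mm and grips with 20 to 120 N. Pads are 22 mm wide; open, the fingers measure 114 mm over their backs; the gripper's body (76 mm by 85 mm) begins 54 mm behind the grasp point. The pads swing forward as they close: fully open they stand 13 mm farther back than shut.
Start: joints at [-70.984, 15.12, 91.902, -0, 72.978, -2.114], TCP at [0.243, -0.63, 0.231] pointing down, gripper open.
Joint ranges: [-150.88, 150.88], [-54.13, 125.18], [17.81, 147.31], [-75.09, 255.09], [0, 152.58], [-146.25, 146.25]. Speed limits (degrees/s): [147.25, 147.25, 180, 180, 180, 180].

## Interface

Orientations are given as a 3x3 rotation matrix whose columns are the frame's x, y, z axes.
In Python, from cell import sense, snapshot, camera_model, close_job gives the robot as it stands.
- The arm moves only by the tool carry_out, never from a script. Its argument "steps" is one flat list of numbers, 7 for each row, row after row: the shift along the world's x, y, z in mm, then the turn, a rotation vector about the world's x, y, z in degrees, then the opening, from 0 (shut) to 1 (fully open). A call has 1 to 5 rows; each row shifts and turns the pose as measured when the row begins; what a row does not reach is not made up. A row lasts 1/12 s, in which the tool goes at most 41.7 mm and 7.16 degrees, less where a joint would pass 70% of its speed; a pose out of reach is approached as far as the arm can. A call with a gripper value outside its range is refused whole. The fingers move at their own pace and stop on an object; "squeeze" is the grip in N (left out, the last holds). Time passes only in rows, so rows that do not move let the fingers close. It gives the time, the measured TCP pose, the force and the opening at its end, in the units of the state.
- sense(): the state, without advancing time (a new reading comes with each control period).
- snapshot(name): name is "scene" or "top" or "wrist"; returns (picture, depth): 420x560x3 uint8, red, green, blue; 420x560 float32, m along the optical axis (not along the pixel's ray), 0 where there is no reading.
- camera_model(name): a dict with "mtx" (3x3 intrinsics, pixels), "extrinsics" (4x4, takes a point from camera to world coordinates). Camera axes: x right, y up, looking along -z (the intrinsics and any distortion apply to the point x, -y, -z); pixel columns grow to the right and rows downward; lengths in m; the calibration is good to about 2 mm. The wrist camera is an equidistant fisheye: a pixel r from the principal point sees the ray r / f radians off the axis. A picture is of the moment at which its call begins: read the wrist's pose just before it. camera_model takes no time and is no camera call; for the wrist camera it gives the pose at the moment of the call.
- close_job(): hands the job in, once; it reports no verdict.
The state is a dict: "time": time; "joint_positions": joint angles; "qvel": joint speeds; "tau": joint torques, N m; "tool_pos": TCP position; "tcp_rot": TCP orientation; "ft_force": force on the tool from outside, world axes, zero at the start; "torque": the same for the moment, N m; "width": finger opening in m.
Only numpy, scipy, OpenCV 4.12 (cv2) and the standard library are available. Lean on these libraries where they do the work, as an engineer would, in place of code of your own. Each camera call takes 0.05 s, during which the arm holds its last target.

## Working session

There is one attempt and no reset: what is moved stays moved. The work goes in short steps, Python scripts to look and compute and a tool call to move; the robot and the scene stay as the last step left them, time stands still between calls to the robot, and variables do not carry over. Pictures are saved under pics/ and viewed, and the job is handed in when it is done.

Besides the shell and the picture viewer there is one more tool, called after ">>>" as name(argument=value, ...) on one line, values as JSON. carry_out: Moves the arm, as the interface text tells. Its arguments: {"type":"object","properties":{"steps":{"type":"array"},"squeeze":{"type":"number"}},"required":["steps"]}

```bash
mkdir -p pics; ls; cat > h.py <<'E'
import numpy as np, cv2
from cell import sense, snapshot, camera_model, close_job
def save(n,img,s=1): cv2.imwrite('pics/'+n+'.png',cv2.cvtColor(img,cv2.COLOR_RGB2BGR))
def world(cam,d,m):
    K=np.array(m['mtx']);E=np.array(m['extrinsics'])
    v,u=np.mgrid[0:d.shape[0],0:d.shape[1]]
    x=(u-K[0,2])/K[0,0]*d; y=(v-K[1,2])/K[1,1]*d
    P=np.stack([x,-y,-d,np.ones_like(d)],-1)@E.T
    P=P[...,:3]; P[d==0]=np.nan
    return P
E
python3 - <<'E'
from h import *
for n in ['scene','top']:
    i,d=snapshot(n); m=camera_model(n); save(n+'0',i); np.savez(n+'0.npz',i=i,d=d,K=m['mtx'],E=m['extrinsics'])
    print(n,{k:(v if k not in('mtx','extrinsics') else np.round(v,3).tolist()) for k,v in m.items()})
s=sense();print(s)
E
```

```text
pics
scene {'mtx': [[525.233, 0.0, 279.031], [0.0, 525.233, 218.445], [0.0, 0.0, 1.0]], 'extrinsics': [[0.16, -0.583, 0.796, 1.562], [0.987, 0.087, -0.135, -0.162], [0.009, 0.808, 0.59, 0.856], [0.0, 0.0, 0.0, 1.0]]}
top {'mtx': [[398.911, 0.0, 279.484], [0.0, 398.911, 213.742], [0.0, 0.0, 1.0]], 'extrinsics': [[-0.011, 0.997, -0.076, 0.456], [-0.999, -0.008, 0.035, 0.022], [0.035, 0.076, 0.996, 1.08], [0.0, 0.0, 0.0, 1.0]]}
{'time': 0.1, 'joint_positions': array([-7.09850378e+01,  1.51645469e+01,  9.19750700e+01, -1.26585036e-03,
        7.29786366e+01, -2.11580538e+00]), 'qvel': array([ 0.00270145, -0.10851867, -0.17521863, -0.04064888,  0.10726483,
        0.08580886]), 'tau': array([ 3.82562503e-04, -5.16707611e+01, -3.68589199e+01, -2.36756210e-05,
        6.23981352e-03,  1.41708501e-06]), 'tool_pos': array([ 0.24308797, -0.62897911,  0.23007455]), 'tcp_rot': array([[ 9.32757764e-01,  3.60503086e-01, -6.92426087e-04],
       [ 3.60503747e-01, -9.32755739e-01,  1.94440788e-03],
       [ 5.51006339e-05, -2.06328374e-03, -9.99997870e-01]]), 'ft_force': array([ 0.50855698, -0.83674953, -0.44342147]), 'torque': array([-0.04627969, -0.00769761,  0.00439251]), 'width': 0.08530675305624744}
```

View pics/scene0.png

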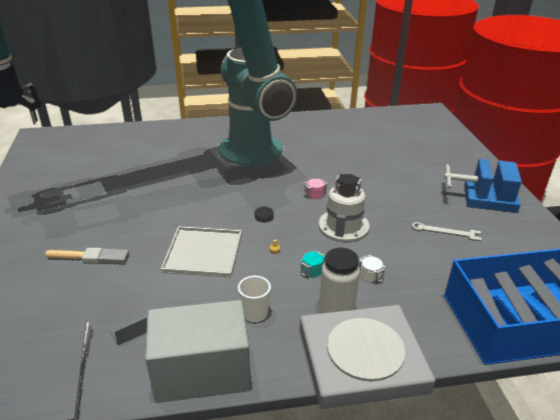

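View pics/top0.png

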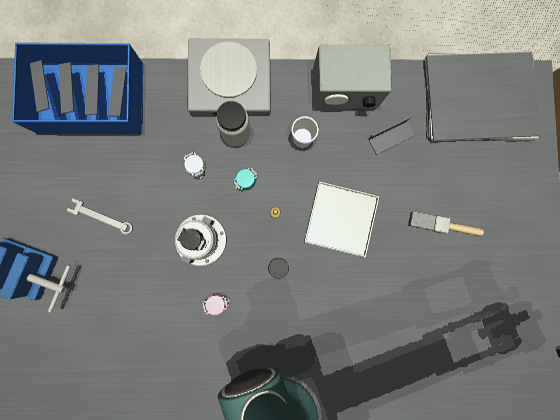

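Candidates, by pixel in the top view:
- Black cap on the clamped canister at (190,238), which is (347,187) in the scene view. This is my choice: black, tabbed and sitting in the round clamp foot.
- White cap (194,163), turquoise cap (246,179) and pink cap (215,304): decoys by colour.
- Plain black lid (278,268) and the spare can's cap (232,115): neither has tabs.

Next I'll check the choice in a close crop.

```bash
python3 - <<'E'
from h import *
a=np.load('scene0.npz');b=np.load('top0.npz')
c1=cv2.resize(a['i'][165:245,310:385],None,fx=5,fy=5,interpolation=cv2.INTER_CUBIC)
c2=cv2.resize(b['i'][205:275,165:235],None,fx=5.714,fy=5.714,interpolation=cv2.INTER_CUBIC)
save('crop0',np.hstack([c1,c2[:400]]))
for n,z in(('scene',a),('top',b)):
    P=world(n,z['d'],dict(mtx=z['K'],extrinsics=z['E']))
    np.save(n+'P.npy',P)
P=np.load('topP.npy')
print(P[239,190],P[220,342],P[165,300])
bp=P[...,2]; 
# bench plane offsets
for n in('scene','top'):
    P=np.load(n+'P.npy'); 
    M=(abs(P[...,2])<.02)&(P[...,0]<1)&(P[...,0]>.4)&(abs(P[...,1])<.5); print(n,np.median(P[M][:,2]))
    M=(P[...,2]>.13)&(P[...,2]<.18)&(np.hypot(P[...,0]-.41,P[...,1]-.24)<.06); print(M.sum(),P[M].min(0),P[M].max(0),P[M].mean(0))
E
```

```text
[0.46961003 0.19550569 0.15292088] [ 0.51906723 -0.1863877   0.0042987 ] [ 6.71708961e-01 -7.46317457e-02 -1.27055081e-04]
scene 0.0006809018752045315
25 [0.4475795  0.19622504 0.14830729] [0.46796604 0.22860742 0.15810126] [0.45693017 0.2126922  0.15391672]
top 0.0005579320800395138
44 [0.44663013 0.19328264 0.14510509] [0.46762633 0.22329203 0.15768539] [0.45481237 0.2067852  0.15364579]
```

View pics/crop0.png

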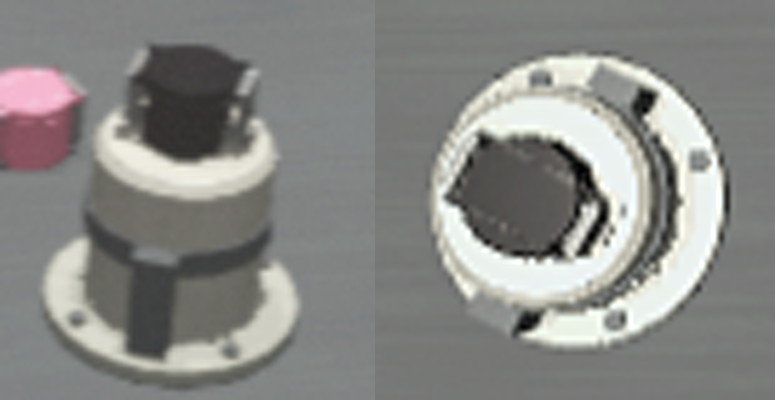

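The crop confirms it: a black cap with two grey tabs, on the clamped canister. The tabs are on its upper-left and lower-right sides in the top view. Now I'll measure its axis and angle, and the tray pose.

```bash
python3 - <<'E'
from h import *
from scipy.optimize import least_squares
for n in('scene','top'):
    P=np.load(n+'P.npy'); I=np.load(n+'0.npz')['i']
    near=np.hypot(P[...,0]-.46,P[...,1]-.2)<.08
    M=near&(P[...,2]>.145)&(P[...,2]<.162)
    q=P[M]; print(n,'top',len(q),np.median(q[:,2]),cv2.minEnclosingCircle(q[:,:2].astype(np.float32)))
    M=near&(P[...,2]>.105)&(P[...,2]<.118)
    q=P[M]; print('shoulder',len(q),np.median(q[:,2]),cv2.minEnclosingCircle(q[:,:2].astype(np.float32)))
    M=near&(P[...,2]>.03)&(P[...,2]<.095); q=P[M]
    f=least_squares(lambda p:np.hypot(q[:,0]-p[0],q[:,1]-p[1])-.047,[.46,.2],loss='soft_l1',f_scale=.001); print('side',len(q),f.x,np.median(abs(f.fun)))
    # tray by whiteness
    M=(P[...,2]>-.005)&(P[...,2]<.03)&(I.min(-1)>150)&(np.hypot(P[...,0]-.53,P[...,1]+.18)<.16)
    q=P[M]; r=cv2.minAreaRect(q[:,:2].astype(np.float32)); print('tray',r,np.median(q[:,2]))
# tab pixels: bright in height .13-.155
P=np.load('topP.npy');I=np.load('top0.npz')['i']
for v in range(228,252,1): print(v,' '.join('%3d/%3d'%(np.nan_to_num(P[v,u,2])*1000,I[v,u].mean()) for u in range(176,208,2)))
E
```

```text
scene top 260 0.15336512290687243 ((0.47126245498657227, 0.19969378411769867), 0.03266863152384758)
shoulder 354 0.11161102106751386 ((0.47350141406059265, 0.1988806277513504), 0.046818044036626816)
side 776 [0.47126891 0.19909103] 0.0022235019512989868
tray ((0.5368665456771851, -0.15593142807483673), (0.24078446626663208, 0.23484861850738525), 75.95330047607422) 0.004618490764655259
top top 447 0.15349251582535528 ((0.47147098183631897, 0.19493725895881653), 0.032176222652196884)
shoulder 659 0.11112757784852867 ((0.47052884101867676, 0.19520805776119232), 0.04687972739338875)
side 237 [0.47053515 0.19443507] 0.0018631752842977259
tray ((0.5218978524208069, -0.18461602926254272), (0.17056579887866974, 0.17099688947200775), 75.66203308105469) 0.0047304141982247305
228  -1/117 108/192 109/234 142/166 153/130 110/217 146/190 145/188 145/162 112/224 109/242 112/241 114/238 112/238 108/239 110/238
229   0/115 109/191 113/214 152/209 152/ 40 151/131 152/105 153/107 155/ 78 152/131 142/158 112/247 112/240 115/238 111/239 114/241
230   0/118 110/172 153/188 149/138 154/ 43 154/ 80 154/ 98 
[... 2143 characters left out ...]
 144/137 152/209 137/ 14 120/177 110/223
247 105/205 111/241 111/238 111/234 155/ 40 153/ 77 155/ 81 154/ 80 155/ 91 152/ 89 152/ 47 112/145 153/217 135/ 42 126/221 111/244
248  12/180 109/206 109/238 112/241 112/233 156/ 40 153/ 82 152/ 83 157/ 91 155/ 89 131/  2 150/190 153/163 113/ 76 113/234 113/243
249  -1/135 107/183 110/239 110/238 110/243 113/234 150/107 151/ 32 149/ 37 129/ 40 153/ 71 111/145 142/ 76 112/114 112/232 110/242
250  -1/117 105/192 113/241 111/238 112/238 111/242 111/233 112/236 109/239 108/154 111/146 113/153 113/231 112/231 110/238 114/239
251   0/115  10/208 113/197 112/239 112/237 112/238 114/241 111/243 110/245 110/233 111/232 109/233 111/243 113/241 111/241 112/201
```

>>> carry_out(steps=[0,0,15,0,0,0,1,0,10,15,0,0,3,1,8,30,10,0,0,5,1,9,34,5,0,0,5,1,9,34,5,0,0,5,1])

```text
time: 0.52
tool_pos: [0.266, -0.5206, 0.2737]
tcp_rot: [[0.772, 0.635, -0.009], [0.635, -0.772, 0.009], [-0.001, -0.012, -1.0]]
ft_force: [1.1, 0.4, -0.3]
width: 0.0852
```

```bash
python3 - <<'E'
from h import *
P=np.load('topP.npy');I=np.load('top0.npz')['i'].astype(int)
for c in [(.4715,.197),(.471,.195)]:
    dx=P[...,0]-c[0];dy=P[...,1]-c[1];r=np.hypot(dx,dy)
    M=(P[...,2]>.138)&(P[...,2]<.16)&(r<.036)&(r>.025)
    a=np.degrees(np.arctan2(dy[M],dx[M]))
    h,_=np.histogram(a,bins=np.arange(-180,181,10)); print(h.tolist())
    B=M&(I.mean(-1)>120); A=a; 
    for s in (1,-1):
        for MM in (M&(r>.028),B):
            S=MM&(s*dy>0); q=P[S]; print(s,S.sum(),q.mean(0))
E
```

```text
[1, 2, 3, 4, 9, 10, 11, 10, 3, 5, 3, 2, 1, 1, 1, 0, 0, 0, 0, 0, 2, 5, 7, 5, 5, 6, 4, 3, 0, 0, 0, 0, 0, 1, 1, 1]
1 12 [0.48334956 0.22174359 0.15174573]
1 29 [0.48265757 0.21848218 0.15124627]
-1 38 [0.45714016 0.17075742 0.15027043]
-1 28 [0.45764942 0.17213868 0.15058013]
[0, 1, 2, 4, 8, 6, 6, 8, 3, 4, 0, 0, 0, 0, 0, 0, 0, 0, 0, 1, 2, 4, 7, 8, 6, 7, 4, 4, 0, 0, 0, 0, 1, 0, 1, 0]
1 24 [0.48344645 0.22060218 0.15086325]
1 30 [0.48307826 0.21791732 0.15107767]
-1 29 [0.45658875 0.16997395 0.14983112]
-1 24 [0.45614703 0.17126981 0.15148629]
```

>>> carry_out(steps=[10,36,2,0,0,5,1,10,36,2,0,0,5,1,10,36,2,0,0,5,1,10,36,2,0,0,5,1,10,36,2,0,0,5,1])

```text
time: 0.93
tool_pos: [0.3154, -0.3324, 0.2823]
tcp_rot: [[0.415, 0.91, -0.012], [0.91, -0.415, 0.006], [0.0, -0.014, -1.0]]
ft_force: [1.9, 0.1, 0.5]
width: 0.0855
```

>>> carry_out(steps=[10,36,2,0,0,5,1,10,36,2,0,0,5,1,10,36,2,0,0,5,1,10,36,2,0,0,5,1,10,36,2,0,0,5,1])

```text
time: 1.35
tool_pos: [0.3639, -0.1427, 0.2907]
tcp_rot: [[-0.027, 1.0, -0.014], [1.0, 0.027, 0.001], [0.002, -0.014, -1.0]]
ft_force: [0.1, -0.4, -0.3]
width: 0.0853
```

>>> carry_out(steps=[10,36,0,0,0,5,1,10,36,0,0,0,5,1,10,36,0,0,0,5,1,10,36,0,0,0,5,1,10,36,0,0,0,5,1])

```text
time: 1.77
tool_pos: [0.4125, 0.0468, 0.2905]
tcp_rot: [[-0.466, 0.884, -0.011], [0.885, 0.466, -0.005], [0.0, -0.012, -1.0]]
ft_force: [1.0, -1.5, 0.3]
width: 0.0857
```

>>> carry_out(steps=[12,30,0,0,0,6.5,1,12,30,0,0,0,6.5,1,12,30,0,0,0,6.5,1,12,30,0,0,0,6.5,1,10,25,0,0,0,6.5,1])

```text
time: 2.18
tool_pos: [0.4693, 0.2026, 0.2887]
tcp_rot: [[-0.885, 0.466, -0.007], [0.466, 0.885, -0.011], [0.001, -0.013, -1.0]]
ft_force: [0.6, -0.4, -0.3]
width: 0.0853
```

>>> carry_out(steps=[0,0,0,0,0,0,1,0,0,0,0,0,0,1])

```text
time: 2.35
tool_pos: [0.4697, 0.2075, 0.2871]
tcp_rot: [[-0.889, 0.457, -0.009], [0.457, 0.889, -0.01], [0.004, -0.013, -1.0]]
ft_force: [0.4, -0.8, 0.6]
width: 0.0851
```

```bash
python3 - <<'E'
from h import *
s=sense(); m=camera_model('wrist'); i,d=snapshot('wrist'); save('w1',i); np.savez('w1.npz',i=i,d=d,K=m['mtx'],E=m['extrinsics'],tp=s['tool_pos'],R=s['tcp_rot'])
print(s['time'],s['tool_pos'],s['tcp_rot'].round(3).tolist(),s['joint_positions'].round(1),s['ft_force'].round(2),s['torque'].round(2),{k:np.round(v,3).tolist() for k,v in m.items()})
E
```

```text
2.35 [0.46966604 0.20752376 0.2870871 ] [[-0.889, 0.457, -0.009], [0.457, 0.889, -0.01], [0.004, -0.013, -1.0]] [ 21.3  -3.8 106.8  -0.4  77.8 -41.4] [ 0.38 -0.76  0.64] [-0.01  0.05 -0.05] {'mtx': [[325.192, 0.0, 279.37], [0.0, 325.192, 211.216], [0.0, 0.0, 1.0]], 'extrinsics': [[0.458, -0.848, -0.266, 0.399], [0.889, 0.433, 0.151, 0.246], [-0.012, -0.306, 0.952, 0.429], [0.0, 0.0, 0.0, 1.0]]}
```

View pics/w1.png

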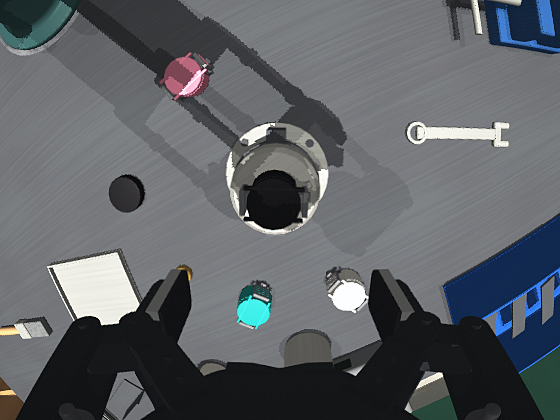

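```bash
cat >> h.py <<'E'
def wworld(d,m):
    K=np.array(m['mtx']);E=np.array(m['extrinsics'])
    v,u=np.mgrid[0:d.shape[0],0:d.shape[1]]
    a=(u-K[0,2])/K[0,0];b=(v-K[1,2])/K[1,1];th=np.hypot(a,b);t=np.tan(th)/np.maximum(th,1e-9)
    P=np.stack([a*t*d,-b*t*d,-d,np.ones_like(d)],-1)@E.T
    P=P[...,:3];P[d==0]=np.nan;return P
E
python3 - <<'E'
from h import *
from scipy.optimize import least_squares
z=np.load('w1.npz');P=wworld(z['d'],dict(mtx=z['K'],extrinsics=z['E']));I=z['i'].astype(int)
near=np.hypot(P[...,0]-.47,P[...,1]-.2)<.08
M=near&(P[...,2]>.147)&(P[...,2]<.162);q=P[M];print(len(q),np.median(q[:,2]),cv2.minEnclosingCircle(q[:,:2].astype(np.float32)),cv2.minAreaRect(q[:,:2].astype(np.float32)))
dark=M&(I.mean(-1)<50);q=P[dark];print('dark',cv2.minEnclosingCircle(q[:,:2].astype(np.float32)))
M=near&(P[...,2]>.105)&(P[...,2]<.118);q=P[M];print(len(q),np.median(q[:,2]),cv2.minEnclosingCircle(q[:,:2].astype(np.float32)))
M=near&(P[...,2]>.005)&(P[...,2]<.02);q=P[M];print(len(q),cv2.minEnclosingCircle(q[:,:2].astype(np.float32)))
print('bench',np.nanmedian(P[150:250,350:500,2]))
M=near&(P[...,2]>.03)&(P[...,2]<.095); q=P[M]
f=least_squares(lambda p:np.hypot(q[:,0]-p[0],q[:,1]-p[1])-.047,[.46,.2],loss='soft_l1',f_scale=.001); print('side',len(q),f.x,np.median(abs(f.fun)))
# decompose top edge outline in tool axes about axis
c=np.array([.471,.197]);y=z['R'][:2,1];x=z['R'][:2,0]
M=near&(P[...,2]>.128)&(P[...,2]<.162)
q=P[M][:,:2]-c; a=q@x*1e3;b=q@y*1e3
for s in range(-28,30,4):
    k=(a>s-2)&(a<=s+2); print(s,k.sum(),(b[k].min().round(1),b[k].max().round(1)) if k.any() else '')
c_=cv2.resize(z['i'][150:240,220:330],None,fx=7,fy=6,interpolation=cv2.INTER_CUBIC);save('w1c',np.clip(c_.astype(float)*1.6,0,255).astype(np.uint8))
E
```

```text
2754 0.1528002059462807 ((0.46891137957572937, 0.1998436599969864), 0.03317563235759735) ((0.4690474569797516, 0.19978347420692444), (0.06199222803115845, 0.04826837778091431), 61.030792236328125)
dark ((0.4680885970592499, 0.20050480961799622), 0.03074304759502411)
2970 0.11041844469981499 ((0.46868896484375, 0.19998499751091003), 0.0472036749124527)
1922 ((0.4690771698951721, 0.19988876581192017), 0.06812573969364166)
bench -0.000949254084345541
side 722 [0.46658389 0.20078997] 0.002593749137678337
-28 0 
-24 0 
-20 50 (np.float64(-8.8), np.float64(11.3))
-16 135 (np.float64(-14.1), np.float64(23.1))
-12 245 (np.float64(-26.0), np.float64(31.2))
-8 256 (np.float64(-29.7), np.float64(32.2))
-4 279 (np.float64(-29.5), np.float64(32.0))
0 278 (np.float64(-29.5), np.float64(31.9))
4 319 (np.float64(-29.4), np.float64(33.0))
8 301 (np.float64(-29.0), np.float64(32.6))
12 310 (np.float64(-29.0), np.float64(32.8))
16 299 (np.float64(-29.0), np.float64(31.5))
20 251 (np.float64(-25.0), np.float64(27.8))
24 224 (np.float64(-14.9), np.float64(17.8))
28 133 (np.float64(-7.2), np.float64(11.2))
```

View pics/w1c.png

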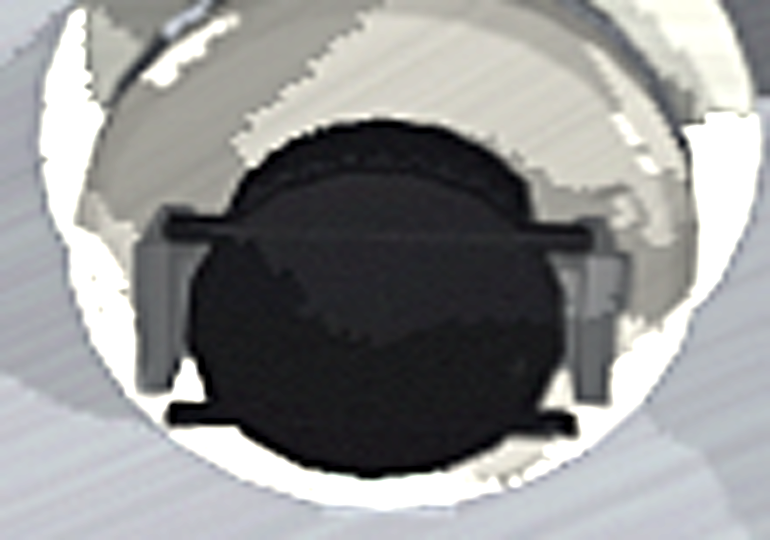

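>>> carry_out(steps=[0,-4,-20,0.6,-0.5,-1,1,0,-4,-25,0,0,0,1,0,0,-25,0,0,0,1,0,0,-10,0,0,0,1,0,0,0,0,0,0,1])

```text
time: 2.82
tool_pos: [0.4688, 0.1941, 0.2063]
tcp_rot: [[-0.875, 0.484, 0.003], [0.484, 0.875, 0.001], [-0.002, 0.002, -1.0]]
ft_force: [0.4, 0.2, 0.2]
width: 0.0851
```

>>> carry_out(steps=[1,4,-20,0,0,0,1,0,0,-20,0,0,0,1,0,0,-10,0,0,0,1,0,0,0,0,0,0,1])

```text
time: 3.15
tool_pos: [0.4713, 0.1957, 0.159]
tcp_rot: [[-0.872, 0.489, 0.008], [0.489, 0.872, 0.002], [-0.006, 0.005, -1.0]]
ft_force: [-0.6, -0.5, 0.1]
width: 0.0856
```

```bash
python3 - <<'E'
from h import *
s=sense(); m=camera_model('wrist'); i,d=snapshot('wrist'); save('w2',i); np.savez('w2.npz',i=i,d=d,K=m['mtx'],E=m['extrinsics'],tp=s['tool_pos'],R=s['tcp_rot'])
print(s['time'],s['tool_pos'],s['ft_force'].round(2),s['torque'].round(2))
P=wworld(d,m)
near=np.hypot(P[...,0]-.47,P[...,1]-.2)<.038
M=near&(P[...,2]>.147)&(P[...,2]<.162);q=P[M];print(len(q),np.median(q[:,2]),cv2.minAreaRect(q[:,:2].astype(np.float32)))
E
```

```text
3.15 [0.47132004 0.19565953 0.15898615] [-0.59 -0.51  0.11] [-0.01  0.05  0.03]
7768 0.15274976302928078 ((0.4683677852153778, 0.1998901218175888), (0.0621454156935215, 0.048986561596393585), 60.24007797241211)
```

View pics/w2.png

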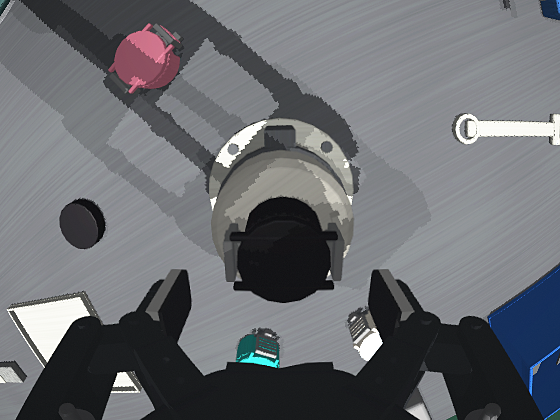

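>>> carry_out(steps=[-1.3,3.3,-10,-0.1,0.5,0,1,0,0,-12,0,0,0,1,0,0,-10,0,0,0,1,0,0,0,0,0,0,1])

```text
time: 3.53
tool_pos: [0.4739, 0.2004, 0.1305]
tcp_rot: [[-0.871, 0.49, 0.008], [0.49, 0.871, 0.003], [-0.005, 0.007, -1.0]]
ft_force: [-0.6, 0.2, -0.6]
width: 0.0855
```

>>> carry_out(steps=[-3,-1,-6,-0.2,0.5,0,1,0,0,0,0,0,0,1])

```text
time: 3.7
tool_pos: [0.4705, 0.1993, 0.1236]
tcp_rot: [[-0.872, 0.49, -0.003], [0.49, 0.872, -0.001], [0.002, -0.002, -1.0]]
ft_force: [-0.3, -0.6, 0.0]
width: 0.0854
```

>>> carry_out(steps=[0,0,0,0,0,0,0.72,0,0,0,0,0,0,0.7,0,0,0,0,0,0,0.7], squeeze=20)

```text
time: 3.95
tool_pos: [0.4704, 0.1993, 0.1237]
tcp_rot: [[-0.872, 0.49, -0.003], [0.49, 0.872, -0.001], [0.002, -0.003, -1.0]]
ft_force: [-0.9, -0.7, 0.9]
width: 0.0602
```

>>> carry_out(steps=[0,0,0,0,0,0,0.66,0,0,0,0,0,0,0.66])

```text
time: 4.12
tool_pos: [0.4704, 0.1992, 0.1244]
tcp_rot: [[-0.872, 0.49, -0.003], [0.49, 0.872, -0.002], [0.002, -0.003, -1.0]]
ft_force: [0.4, -1.4, -2.9]
width: 0.0564
```

>>> carry_out(steps=[0,0,0,0,0,0,0.62,0,0,0,0,0,0,0.62])

```text
time: 4.28
tool_pos: [0.4705, 0.1992, 0.1251]
tcp_rot: [[-0.872, 0.49, -0.003], [0.49, 0.872, -0.001], [0.002, -0.003, -1.0]]
ft_force: [-0.1, -0.4, -1.7]
width: 0.0532
```

>>> carry_out(steps=[0,0,0,0,0,0,0.57,0,0,0,0,0,0,0.5,0,0,0,0,0,0,0.5], squeeze=28)

```text
time: 4.53
tool_pos: [0.4704, 0.199, 0.1262]
tcp_rot: [[-0.872, 0.49, -0.003], [0.49, 0.872, -0.002], [0.002, -0.003, -1.0]]
ft_force: [0.2, 0.0, -1.0]
width: 0.0485
```

```bash
python3 - <<'E'
from h import *
s=sense(); m=camera_model('wrist'); i,d=snapshot('wrist'); save('w3',i)
print(s['time'],s['tool_pos'],s['ft_force'].round(2),s['torque'].round(2),s['width'],s['joint_positions'].round(1))
E
```

```text
4.5333 [0.47037609 0.19895558 0.1261871 ] [ 0.22  0.03 -1.  ] [-0.05  0.08  0.03] 0.04847016009791545 [ 20.2   2.7 117.8  -0.   59.6 -40.5]
```

View pics/w3.png

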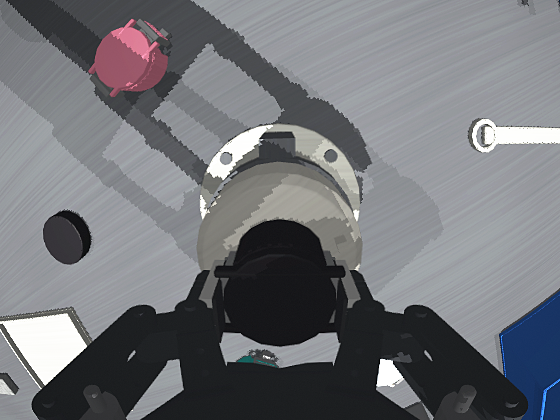

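>>> carry_out(steps=[0,0,0,0,0,3,0.5,0,0,0,0,0,4,0.5,0,0,0,0,0,4,0.5])

```text
time: 4.83
tool_pos: [0.4707, 0.1993, 0.1262]
tcp_rot: [[-0.951, 0.309, -0.002], [0.309, 0.951, -0.001], [0.001, -0.002, -1.0]]
ft_force: [-2.3, -0.4, 0.2]
width: 0.0487
```

>>> carry_out(steps=[0,0,0,0,0,4,0.5,0,0,0,0,0,4,0.5,0,0,0,0,0,2,0.5])

```text
time: 5.08
tool_pos: [0.4711, 0.1997, 0.1261]
tcp_rot: [[-0.992, 0.13, -0.001], [0.13, 0.992, -0.001], [0.001, -0.001, -1.0]]
ft_force: [-0.8, -0.8, 1.4]
width: 0.0487
```

```bash
cat > st.py <<'E'
from h import *
s=sense();R=s['tcp_rot'];a=np.degrees(np.arctan2(R[1,1],R[0,1]))
print(s['time'].__round__(2),s['tool_pos'].round(4),'turn',round(a-60.7,1),'F',s['ft_force'].round(1),'T',s['torque'].round(2),s['width'].__round__(4),'j6',s['joint_positions'][5].round(1))
E
python3 st.py
```

```text
5.08 [0.4711 0.1997 0.1261] turn 21.9 F [-0.8 -0.8  1.4] T [-0.07  0.18 -0.09] 0.0487 j6 -62.3
```

>>> carry_out(steps=[0,0,0,0,0,3,0.5,0,0,0,0,0,2,0.5])

```text
time: 5.25
tool_pos: [0.471, 0.1999, 0.1262]
tcp_rot: [[-0.999, 0.038, -0.001], [0.038, 0.999, -0.001], [0.001, -0.001, -1.0]]
ft_force: [-1.8, 0.1, 2.2]
width: 0.0487
```

```bash
python3 st.py; python3 - <<'E'
from h import *
i,d=snapshot('wrist'); save('w4',i)
E
```

```text
5.25 [0.471  0.1999 0.1262] turn 27.1 F [-1.8  0.1  2.2] T [-0.13  0.3  -0.13] 0.0487 j6 -67.6
```

View pics/w4.png

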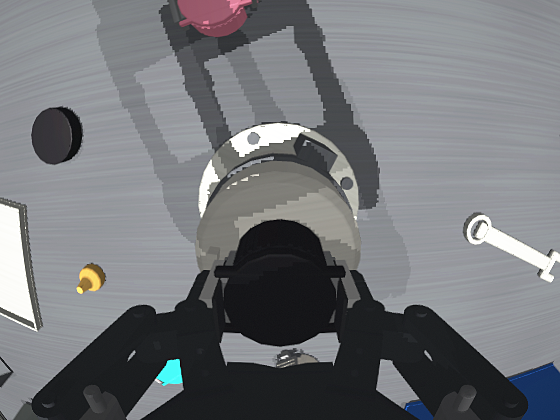

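The cap is turning with the gripper: in the wrist picture it is still square between the pads at (280,290). I'll carry on in small steps, watching Fz and Tz.

>>> carry_out(steps=[0,0,0,0,0,3,0.5,0,0,0,0,0,1,0.5])

```text
time: 5.47
tool_pos: [0.4709, 0.2, 0.1262]
tcp_rot: [[-0.999, -0.033, -0.001], [-0.033, 0.999, -0.0], [0.001, -0.0, -1.0]]
ft_force: [-2.7, -0.5, 2.6]
width: 0.0486
```

```bash
python3 st.py
```

```text
5.47 [0.4709 0.2    0.1262] turn 31.2 F [-2.7 -0.5  2.6] T [-0.1   0.21 -0.04] 0.0486 j6 -71.7
```

>>> carry_out(steps=[0,0,0,0,0,3,0.5,0,0,0,0,0,1,0.5])

```text
time: 5.63
tool_pos: [0.4708, 0.2001, 0.1262]
tcp_rot: [[-0.995, -0.103, -0.002], [-0.103, 0.995, -0.0], [0.002, -0.0, -1.0]]
ft_force: [-2.3, -1.1, 2.1]
width: 0.0487
```

```bash
python3 st.py
```

```text
5.63 [0.4708 0.2001 0.1262] turn 35.2 F [-2.3 -1.1  2.1] T [-0.15  0.3  -0.14] 0.0487 j6 -75.7
```

>>> carry_out(steps=[0,0,0,0,0,3,0.5,0,0,0,0,0,1,0.5])

```text
time: 5.8
tool_pos: [0.4707, 0.2001, 0.1262]
tcp_rot: [[-0.985, -0.172, -0.002], [-0.172, 0.985, -0.0], [0.002, -0.0, -1.0]]
ft_force: [-0.8, -0.7, 1.9]
width: 0.0483
```

```bash
python3 st.py
```

```text
5.8 [0.4707 0.2001 0.1262] turn 39.2 F [-0.8 -0.7  1.9] T [-0.17  0.26 -0.1 ] 0.0483 j6 -79.7
```

>>> carry_out(steps=[0,0,0,0,0,3,0.5,0,0,0,0,0,1,0.5])

```text
time: 5.97
tool_pos: [0.4707, 0.1999, 0.1264]
tcp_rot: [[-0.971, -0.24, -0.002], [-0.24, 0.971, -0.001], [0.002, -0.0, -1.0]]
ft_force: [-1.6, -1.2, 2.2]
width: 0.0488
```

```bash
python3 st.py
```

```text
5.97 [0.4707 0.1999 0.1264] turn 43.2 F [-1.6 -1.2  2.2] T [-0.15  0.28 -0.13] 0.0488 j6 -83.7
```

>>> carry_out(steps=[0,0,0,0,0,3,0.5,0,0,0,0,0,1,0.5])

```text
time: 6.13
tool_pos: [0.4708, 0.1998, 0.1266]
tcp_rot: [[-0.952, -0.307, -0.002], [-0.307, 0.952, -0.001], [0.002, -0.001, -1.0]]
ft_force: [-1.9, -0.8, 3.4]
width: 0.0483
```

```bash
python3 st.py
```

```text
6.13 [0.4708 0.1998 0.1266] turn 47.2 F [-1.9 -0.8  3.4] T [-0.18  0.34 -0.08] 0.0483 j6 -87.6
```

>>> carry_out(steps=[0,0,0,0,0,3,0.5,0,0,0,0,0,1,0.5])

```text
time: 6.3
tool_pos: [0.4712, 0.1998, 0.1273]
tcp_rot: [[-0.928, -0.372, -0.001], [-0.372, 0.928, -0.001], [0.001, -0.001, -1.0]]
ft_force: [-3.2, -0.9, 4.0]
width: 0.0483
```

```bash
python3 st.py
```

```text
6.3 [0.4712 0.1998 0.1273] turn 51.1 F [-3.2 -0.9  4. ] T [-0.2   0.41 -0.03] 0.0483 j6 -91.6
```

Fz and the TCP height have both started to rise, so the seal may be pushing the cap up. I'll hold and look.

>>> carry_out(steps=[0,0,0,0,0,0,0.5,0,0,0,0,0,0,0.5])

```text
time: 6.47
tool_pos: [0.4712, 0.1998, 0.1277]
tcp_rot: [[-0.929, -0.369, -0.001], [-0.369, 0.929, -0.001], [0.001, -0.001, -1.0]]
ft_force: [-2.7, -0.5, 3.4]
width: 0.0487
```

```bash
python3 st.py
```

```text
6.47 [0.4712 0.1998 0.1277] turn 51.0 F [-2.7 -0.5  3.4] T [-0.16  0.3   0.03] 0.0487 j6 -91.4
```

>>> carry_out(steps=[0,0,0,0,0,1.5,0.5,0,0,0,0,0,0,0.5])

```text
time: 6.63
tool_pos: [0.4713, 0.1998, 0.1278]
tcp_rot: [[-0.919, -0.394, -0.0], [-0.394, 0.919, -0.001], [0.001, -0.001, -1.0]]
ft_force: [-1.2, -1.5, 3.2]
width: 0.0487
```

```bash
python3 st.py
```

```text
6.63 [0.4713 0.1998 0.1278] turn 52.5 F [-1.2 -1.5  3.2] T [-0.22  0.33  0.03] 0.0487 j6 -92.9
```

Tz has dropped from −0.1 to about 0 and z has crept up 1.5 mm, so the hooks have probably let go. A tiny lift will test it: if the cap is still hooked, Fz goes negative.

>>> carry_out(steps=[0,0,1.5,0,0,0,0.5,0,0,0,0,0,0,0.5])

```text
time: 6.8
tool_pos: [0.4713, 0.1998, 0.1292]
tcp_rot: [[-0.92, -0.393, -0.0], [-0.393, 0.92, -0.001], [0.001, -0.001, -1.0]]
ft_force: [-2.4, -0.8, 5.6]
width: 0.0484
```

```bash
python3 st.py
```

```text
6.8 [0.4713 0.1998 0.1292] turn 52.4 F [-2.4 -0.8  5.6] T [-0.33  0.48  0.03] 0.0484 j6 -92.9
```

>>> carry_out(steps=[0,0,2,0,0,0,0.5,0,0,0,0,0,0,0.5])

```text
time: 6.97
tool_pos: [0.4713, 0.1998, 0.131]
tcp_rot: [[-0.92, -0.393, -0.0], [-0.393, 0.92, -0.001], [0.001, -0.001, -1.0]]
ft_force: [-2.0, -0.9, 2.5]
width: 0.0485
```

```bash
python3 st.py;  python3 - <<'E'
from h import *
i,d=snapshot('wrist'); save('w5',i)
i,d=snapshot('scene'); save('s5',cv2.resize(i[120:260,270:430],None,fx=4,fy=4))
E
```

```text
6.97 [0.4713 0.1998 0.131 ] turn 52.4 F [-2.  -0.9  2.5] T [-0.23  0.26  0.01] 0.0485 j6 -92.8
```

View pics/s5.png

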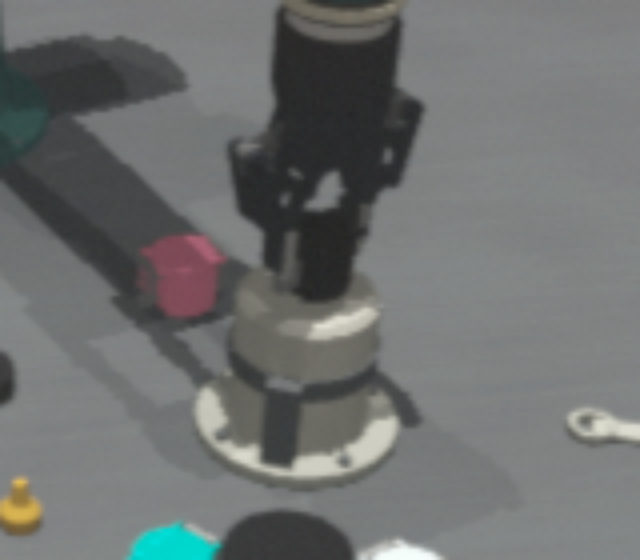

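View pics/w5.png

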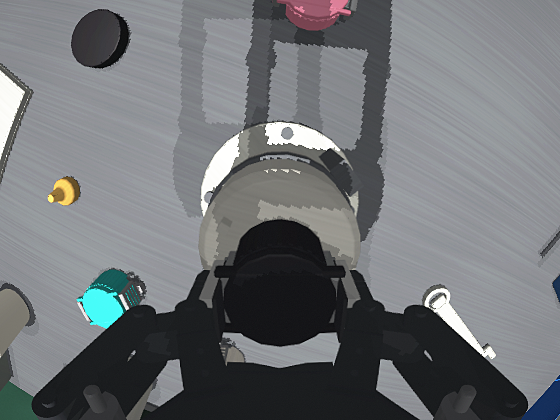

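The cap is rising with the gripper, with no pull-back. I'll continue straight up.

>>> carry_out(steps=[0,0,3,0,0,0,0.5,0,0,4,0,0,0,0.5,0,0,4,0,0,0,0.5])

```text
time: 7.32
tool_pos: [0.4708, 0.1997, 0.1407]
tcp_rot: [[-0.92, -0.393, -0.002], [-0.393, 0.92, -0.002], [0.002, -0.001, -1.0]]
ft_force: [-0.5, 0.1, -0.6]
width: 0.0483
```

>>> carry_out(steps=[0,0,5,0,0,0,0.5,0,0,6,0,0,0,0.5,0,0,8,0,0,0,0.5,0,0,12,0,0,0,0.5,0,0,12,0,0,0,0.5])

```text
time: 7.73
tool_pos: [0.4695, 0.1995, 0.1855]
tcp_rot: [[-0.92, -0.392, -0.005], [-0.392, 0.92, -0.002], [0.005, -0.0, -1.0]]
ft_force: [0.2, 0.5, 0.4]
width: 0.0488
```

```bash
python3 st.py
```

```text
7.73 [0.4695 0.1995 0.1855] turn 52.4 F [0.2 0.5 0.4] T [ 0.04 -0.03 -0.01] 0.0488 j6 -92.8
```

>>> carry_out(steps=[0,0,12,0,0,0,0.5,1,-10,8,0,0,0,0.5,3,-20,0,0,0,0,0.5,3,-25,0,0,0,0,0.5,4,-28,0,0,0,0,0.5])

```text
time: 8.15
tool_pos: [0.4839, 0.118, 0.2164]
tcp_rot: [[-0.916, -0.4, 0.007], [-0.4, 0.917, 0.003], [-0.008, -0.0, -1.0]]
ft_force: [1.1, -0.3, -0.1]
width: 0.0486
```

>>> carry_out(steps=[4,-28,0,0,0,0,0.5,4,-28,0,0,0,0,0.5,4,-28,0,0,0,0,0.5,4,-28,0,0,0,0,0.5,4,-28,0,0,0,0,0.5])

```text
time: 8.57
tool_pos: [0.5045, -0.031, 0.2225]
tcp_rot: [[-0.915, -0.403, 0.015], [-0.403, 0.915, 0.001], [-0.014, -0.005, -1.0]]
ft_force: [0.3, 0.5, -1.2]
width: 0.0484
```

>>> carry_out(steps=[4,-28,0,0,0,0,0.5,4,-28,0,0,0,0,0.5,4,-28,0,0,0,0,0.5,4,-20,0,0,0,0,0.5,2,-10,0,0,0,0,0.5])

```text
time: 8.98
tool_pos: [0.5219, -0.158, 0.228]
tcp_rot: [[-0.917, -0.399, 0.02], [-0.399, 0.917, -0.003], [-0.017, -0.011, -1.0]]
ft_force: [-0.2, 0.0, -0.5]
width: 0.0488
```

```bash
python3 st.py
```

```text
8.98 [ 0.5219 -0.158   0.228 ] turn 52.8 F [-0.2  0.  -0.5] T [0.04 0.01 0.  ] 0.0488 j6 -133.2
```

>>> carry_out(steps=[0,-9,-20,0.2,0.6,-6,0.5,0,-8,-25,0,0.5,-6,0.5,0,-6,-25,0,0,-6,0.5,0,-3,-25,0,0,-6,0.5,0,0,-20,0,0,-6,0.5])

```text
time: 9.4
tool_pos: [0.5273, -0.1923, 0.1212]
tcp_rot: [[-0.99, 0.14, 0.014], [0.139, 0.99, -0.015], [-0.016, -0.013, -1.0]]
ft_force: [-0.8, 0.7, -0.5]
width: 0.0487
```

>>> carry_out(steps=[0,0,-10,0,0,0,0.5,0,0,0,0,0,0,0.5])

```text
time: 9.57
tool_pos: [0.5237, -0.1912, 0.1067]
tcp_rot: [[-0.99, 0.14, 0.006], [0.14, 0.99, -0.012], [-0.008, -0.011, -1.0]]
ft_force: [-1.4, -0.7, 0.4]
width: 0.0483
```

```bash
python3 st.py; python3 - <<'E'
from h import *
s=sense();print(s['tcp_rot'].round(3).tolist())
i,d=snapshot('wrist');m=camera_model('wrist');P=wworld(d,m); save('w6',i)
j,d2=snapshot('top'); save('t6',j)
M=(abs(P[...,2])<.012)&(i.min(-1)>130)&(np.hypot(P[...,0]-.52,P[...,1]+.18)<.14)
print(cv2.minAreaRect(P[M][:,:2].astype(np.float32)))
E
```

```text
9.57 [ 0.5237 -0.1912  0.1067] turn 21.2 F [-1.4 -0.7  0.4] T [ 0.06 -0.04  0.01] 0.0483 j6 -104.0
[[-0.99, 0.14, 0.006], [0.14, 0.99, -0.012], [-0.008, -0.011, -1.0]]
((0.5208287239074707, -0.1641387939453125), (0.25063714385032654, 0.2584391236305237), 63.38898468017578)
```

View pics/w6.png

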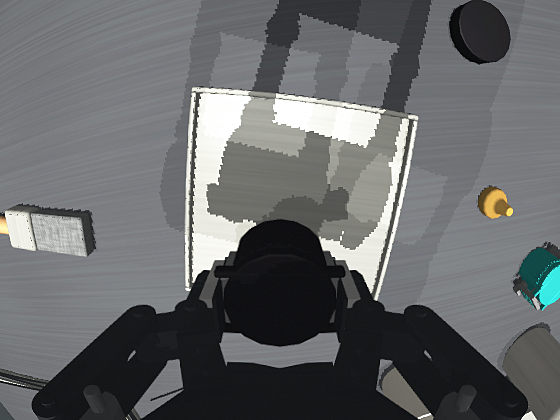

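View pics/t6.png

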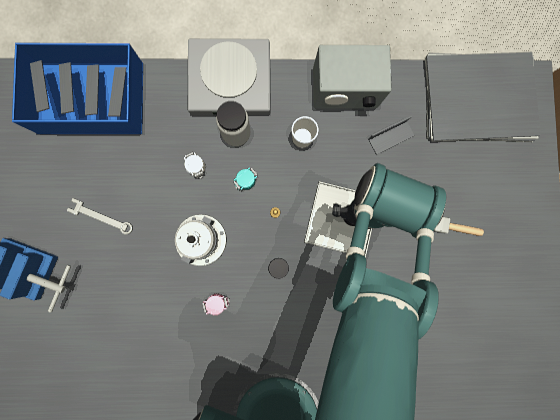

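The cap is held over the tray and the neck is bare. I'll level the tool, then lower.

>>> carry_out(steps=[-2,4,-15,0.7,0.3,0,0.5,0,0,-20,0,0,0,0.5,0,0,-15,0,0,0,0.5,0,0,-8,0,0,0,0.5,0,0,0,0,0,0,0.5])

```text
time: 10.08
tool_pos: [0.5295, -0.1882, 0.0559]
tcp_rot: [[-0.991, 0.132, 0.018], [0.131, 0.991, -0.004], [-0.019, -0.001, -1.0]]
ft_force: [-0.3, -0.9, -2.4]
width: 0.0487
```

```bash
python3 st.py; python3 -c "
from h import *
print(sense()['tcp_rot'].round(3).tolist())"
```

```text
10.08 [ 0.5295 -0.1882  0.0559] turn 21.7 F [-0.3 -0.9 -2.4] T [-0.03  0.01  0.03] 0.0487 j6 -104.8
[[-0.991, 0.132, 0.018], [0.131, 0.991, -0.004], [-0.019, -0.001, -1.0]]
```

>>> carry_out(steps=[-5,2,-8,0.2,1,0,0.5,0,0,-8,0,0,0,0.5,0,0,-5,0,0,0,0.5,0,0,0,0,0,0,0.5])

```text
time: 10.42
tool_pos: [0.5261, -0.1863, 0.0356]
tcp_rot: [[-0.992, 0.129, 0.003], [0.129, 0.992, -0.001], [-0.003, -0.001, -1.0]]
ft_force: [-1.1, 0.0, -0.7]
width: 0.0487
```

```bash
python3 st.py; python3 -c "
from h import *
print(sense()['tcp_rot'].round(3).tolist())"
```

```text
10.42 [ 0.5261 -0.1863  0.0356] turn 21.9 F [-1.1  0.  -0.7] T [0.03 0.01 0.01] 0.0487 j6 -104.6
[[-0.992, 0.129, 0.003], [0.129, 0.992, -0.001], [-0.003, -0.001, -1.0]]
```

>>> carry_out(steps=[-1,0,-5,0,0.1,0,0.5,0,0,-5,0,0,0,0.5,0,0,-3,0,0,0,0.5,0,0,0,0,0,0,0.5])

```text
time: 10.75
tool_pos: [0.5258, -0.1866, 0.0221]
tcp_rot: [[-0.992, 0.129, 0.003], [0.129, 0.992, -0.002], [-0.003, -0.001, -1.0]]
ft_force: [0.1, 0.4, -1.5]
width: 0.0487
```

>>> carry_out(steps=[0,0,-1.5,0,0,0,0.5,0,0,-1,0,0,0,0.5])

```text
time: 10.92
tool_pos: [0.526, -0.1868, 0.0195]
tcp_rot: [[-0.992, 0.129, 0.003], [0.129, 0.992, -0.002], [-0.003, -0.001, -1.0]]
ft_force: [-0.9, 0.0, -1.2]
width: 0.0485
```

>>> carry_out(steps=[0,0,-1,0,0,0,0.5,0,0,0,0,0,0,0.5])

```text
time: 11.08
tool_pos: [0.5261, -0.1868, 0.0184]
tcp_rot: [[-0.992, 0.129, 0.003], [0.129, 0.992, -0.002], [-0.003, -0.001, -1.0]]
ft_force: [0.6, -0.7, -1.7]
width: 0.0487
```

>>> carry_out(steps=[0,0,-1,0,0,0,0.5,0,0,0,0,0,0,0.5])

```text
time: 11.25
tool_pos: [0.5263, -0.1869, 0.0176]
tcp_rot: [[-0.992, 0.129, 0.004], [0.129, 0.992, -0.002], [-0.004, -0.001, -1.0]]
ft_force: [-0.3, -0.3, -1.4]
width: 0.0483
```

>>> carry_out(steps=[0,0,-1,0,0,0,0.5,0,0,0,0,0,0,0.5])

```text
time: 11.42
tool_pos: [0.5265, -0.187, 0.0168]
tcp_rot: [[-0.992, 0.129, 0.004], [0.129, 0.992, -0.002], [-0.005, -0.002, -1.0]]
ft_force: [0.6, -0.2, -1.5]
width: 0.0487
```

>>> carry_out(steps=[0,0,-1,0,0,0,0.5,0,0,0,0,0,0,0.5])

```text
time: 11.58
tool_pos: [0.527, -0.1872, 0.0163]
tcp_rot: [[-0.992, 0.129, 0.005], [0.129, 0.992, -0.002], [-0.005, -0.002, -1.0]]
ft_force: [0.7, -0.2, -1.0]
width: 0.0483
```

>>> carry_out(steps=[0,0,-1.5,0,0.2,0,0.5,0,0,0,0,0,0,0.5])

```text
time: 11.75
tool_pos: [0.5275, -0.1874, 0.0165]
tcp_rot: [[-0.992, 0.129, 0.002], [0.129, 0.992, -0.003], [-0.002, -0.002, -1.0]]
ft_force: [-0.3, 0.2, -1.1]
width: 0.0486
```

>>> carry_out(steps=[0,0,-1.5,0,0,0,0.5,0,0,0,0,0,0,0.5])

```text
time: 11.92
tool_pos: [0.5283, -0.1877, 0.0164]
tcp_rot: [[-0.992, 0.129, 0.003], [0.129, 0.992, -0.003], [-0.003, -0.003, -1.0]]
ft_force: [0.2, 0.5, -0.9]
width: 0.0486
```

```bash
python3 st.py; python3 - <<'E'
from h import *
j,d2=snapshot('scene'); save('s7',cv2.resize(j[180:300,140:280],None,fx=4.5,fy=4.5,interpolation=cv2.INTER_CUBIC))
E
```

```text
11.92 [ 0.5283 -0.1877  0.0164] turn 21.9 F [ 0.2  0.5 -0.9] T [ 0.03 -0.03  0.02] 0.0486 j6 -104.5
```

View pics/s7.png

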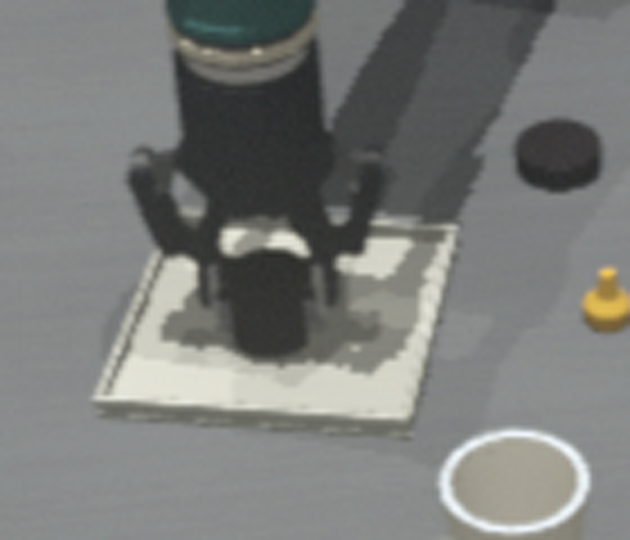

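>>> carry_out(steps=[0,0,-2,0,0,0,0.5])

```text
time: 12.05
tool_pos: [0.5287, -0.1878, 0.0158]
tcp_rot: [[-0.992, 0.129, 0.003], [0.129, 0.992, -0.003], [-0.003, -0.003, -1.0]]
ft_force: [-10.1, 5.0, 28.4]
width: 0.0485
```

```bash
python3 st.py; python3 - <<'E'
from h import *
s=sense();print(s['joint_positions'].round(1))
m=camera_model('scene');j,d=snapshot('scene');P=world('s',d,m)
M=(np.hypot(P[...,0]-.527,P[...,1]+.187)<.03)&(j.max(-1)<70);q=P[M];print(np.percentile(q[:,2],[1,5,20,50]))
M=(np.hypot(P[...,0]-.58,P[...,1]+.187)<.015);print('floor',np.median(P[M][:,2]))
E
```

```text
12.05 [ 0.5287 -0.1878  0.0158] turn 21.9 F [-10.1   5.   28.4] T [0.75 1.76 0.03] 0.0485 j6 -104.5
[-2.200e+01  1.590e+01  1.162e+02 -1.000e-01  4.770e+01 -1.045e+02]
[0.0079536  0.01486928 0.03738795 0.0862173 ]
floor 0.3256082184994642
```

That gave contact: Fz 28 N, so the cap is on the floor. I'll relax, then open.

>>> carry_out(steps=[0,0,0,0,0,0,0.5,0,0,0,0,0,0,0.57], squeeze=20)

```text
time: 12.27
tool_pos: [0.529, -0.1879, 0.0166]
tcp_rot: [[-0.992, 0.129, 0.004], [0.129, 0.992, -0.003], [-0.004, -0.003, -1.0]]
ft_force: [0.2, 0.7, -1.3]
width: 0.0486
```

>>> carry_out(steps=[0,0,0,0,0,0,0.65,0,0,0,0,0,0,0.75,0,0,0,0,0,0,0.9,0,0,0,0,0,0,1,0,0,0,0,0,0,1])

```text
time: 12.68
tool_pos: [0.5282, -0.1876, 0.0147]
tcp_rot: [[-0.992, 0.129, 0.002], [0.129, 0.992, -0.003], [-0.002, -0.003, -1.0]]
ft_force: [0.7, 0.4, -0.1]
width: 0.0852
```

```bash
python3 st.py; python3 - <<'E'
from h import *
i,d=snapshot('wrist'); save('w8',i)
E
```

```text
12.68 [ 0.5282 -0.1876  0.0147] turn 21.9 F [ 0.7  0.4 -0.1] T [ 0.01 -0.01  0.05] 0.0852 j6 -104.5
```

View pics/w8.png

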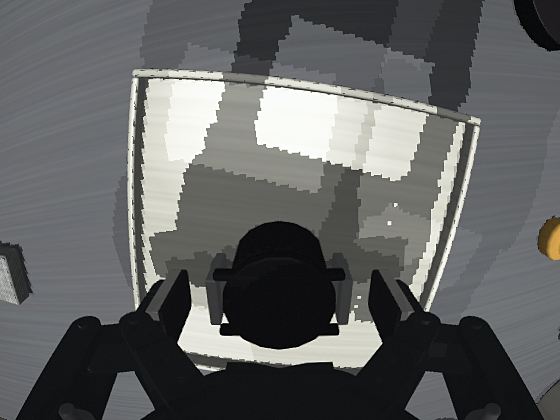

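The cap stands in the tray with its tabs sprung out at (216,280) and (343,280), and the pads are clear on both sides. Now I'll retreat straight up.

>>> carry_out(steps=[0,0,8,0,0,0,1,0,0,15,0,0,0,1,0,0,25,0,0,0,1,0,0,30,0,0,0,1,0,0,30,0,0,0,1])

```text
time: 13.15
tool_pos: [0.5203, -0.1845, 0.1188]
tcp_rot: [[-0.991, 0.129, -0.015], [0.129, 0.992, 0.004], [0.016, 0.002, -1.0]]
ft_force: [0.9, 0.4, 0.9]
width: 0.0854
```

>>> carry_out(steps=[0,0,30,0,0,0,1,-10,-30,30,0,0,0,1,-10,-35,10,0,0,0,1,-10,-35,0,0,0,0,1,-10,-35,0,0,0,0,1])

```text
time: 13.57
tool_pos: [0.4861, -0.3171, 0.2041]
tcp_rot: [[-0.993, 0.118, 0.002], [0.118, 0.993, -0.003], [-0.002, -0.002, -1.0]]
ft_force: [0.2, 0.1, -1.1]
width: 0.0854
```

>>> carry_out(steps=[-10,-35,0,0,0,0,1,-10,-35,0,0,0,0,1,-10,-30,0,0,0,0,1,0,0,0,0,0,0,1,0,0,0,0,0,0,1])

```text
time: 13.98
tool_pos: [0.4526, -0.4297, 0.2112]
tcp_rot: [[-0.992, 0.124, 0.008], [0.124, 0.992, -0.012], [-0.01, -0.011, -1.0]]
ft_force: [0.3, 0.5, 0.4]
width: 0.0858
```

```bash
python3 st.py; python3 - <<'E'
from h import *
j,d=snapshot('top');m=camera_model('top');P=world('t',d,m); save('t9',j)
M=(np.hypot(P[...,0]-.525,P[...,1]+.186)<.05)&(P[...,2]>.03)&(P[...,2]<.06);q=P[M];print(len(q),np.percentile(q[:,2],[5,50,95]),cv2.minAreaRect(q[:,:2].astype(np.float32)))
A=np.c_[q[:,:2],np.ones(len(q))];print('slope',np.linalg.lstsq(A,q[:,2],rcond=None)[0])
k,d=snapshot('scene'); save('s9',k)
E
```

```text
13.98 [ 0.4526 -0.4297  0.2112] turn 22.2 F [0.3 0.5 0.4] T [ 0.01  0.02 -0.03] 0.0858 j6 -128.6
352 [0.0367867  0.04410733 0.04764687] ((0.52876877784729, -0.19055011868476868), (0.062496498227119446, 0.049124475568532944), 76.089111328125)
slope [ 0.02245857 -0.03942875  0.02421052]
```

View pics/t9.png

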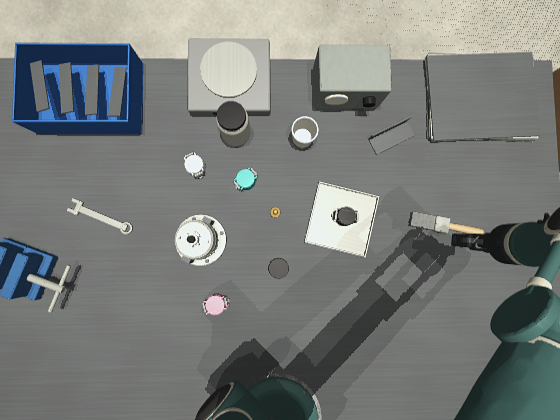

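View pics/s9.png

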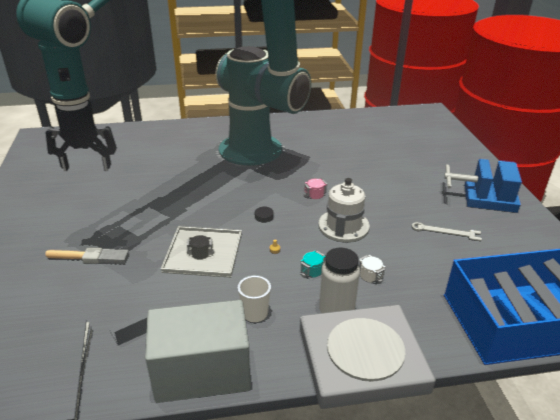

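The cap is upright in the tray at top-view pixel (344,216), about 9 mm from the tray centre. Its top is at z 0.044, as expected for sitting flat. Everything else is unmoved and the gripper is clear, so I'm handing in.

```bash
python3 -c "
from h import *
print(close_job())"
```

```text
the job is handed in; nothing more can be done
None
```

The canister is open and its cap is standing right way up on the floor of the steel tray. I handed the job in at about 14 s of the 64 s allowed; `close_job` reports no verdict.

**What I did:** I squeezed both tabs in with 28 N (finger opening read 48.5 mm) and turned the cap anticlockwise about 52°. I stopped when the seal pushed up and the turning torque fell to zero. A small test lift met no pull-back, so I lifted it straight off, set it in the tray, opened the gripper and moved the arm clear.

**Last checks:**
- **Cap position:** it sits about 9 mm from the tray centre. Its top is 44 mm above the bench, as expected for lying flat, with a fitted slope under 0.05 rad and the tabs sprung back out.
- **Rest of the bench:** by eye, nothing else has moved, and the gripper touches nothing.

**What disagreed or went less well:**
- The three cameras differed by up to 5 mm on the cap's axis, so I took a value between them. Sideways force at the wrist stayed around 3 N or less in every reading during the squeeze and turn.
- The finger opening read 1.5 mm below the 50 mm given for tabs fully in.
- Contact with the tray floor did not show in the held readings, so one extra 2 mm downward step briefly pressed the cap with about 28 N up (about 30 N in all). The limit is 45 N.

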